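Stroke the tissue grinder and hold its pestle half out to drain

ROBOT

A 6-joint arm with a two-finger parallel gripper is mounted at the origin on the work surface. World frame = base frame: x ahead of the robot, y to its left, z up, the work surface at z = 0. Lengths are in m, angles in degrees, forces in N, time in s.
With the tool pointing down it reaches from about 0.375 to 0.925 m from the base axis. Payload 5.7 kg.
Tool frame: the origin (TCP) lies midway between the tips of the shut fingers; the grasp point (between the pads) lies 19 mm behind it; z points along the fingers, y is the direction in which the jaws open and shut (so a half turn about z gives the same grasp; the last joint's range is limited). The gripper opens to 85 mm and grips with 20 to 120 N. Pads are 22 mm wide; open, the fingers measure 114 mm over their backs; the gripper's body (76 mm by 85 mm) begins 54 mm behind the grasp point. The pads swing forward as they close: fully open they stand 13 mm farther back than shut.
Start: joints at [-71.683, 20.558, 86.54, -0, 72.909, -6.595], TCP at [0.253, -0.544, 0.231] pointing down, gripper open.
Joint ranges: [-170.27, 170.27], [-57.76, 135], [12.27, 136.19], [-55.21, 235.2], [11.17, 155.16], [-170.74, 170.74]. Speed limits (degrees/s): [136.94, 136.94, 180, 180, 180, 180].

INTERFACE

Orientations are given as [roll, pitch, yaw] about the fixed x, y, z axes, in that order (R = Rz(yaw) Ry(pitch) Rx(roll)).
In Python, from plant import ctrl, planner, vision, order, spotter gives the robot as it stands. Calls block until the motion is done:
- ctrl.goto(position, orientation): joint-space move of the TCP to a pose.
- ctrl.servo_line(position, rot=None, max_speed=0.15, max_force=None): straight line of the TCP; rot=None keeps the orientation; max_speed is the mean speed in m/s. With max_force (N) it stops when the force on the tool has changed by that much, and returns True; else False.
- ctrl.move_j(angles): joint-space move.
- ctrl.gripper_to(opening, f_grip=None): finger opening in m; f_grip is the grip in N (None keeps the last); returns when the fingers have stopped.
- ctrl.pause(seconds).
- planner.solve_ik(position, orientation): joint angles nearest the present ones, or None.
- ctrl.observe(): the state.
- vision.capture(name): name is "side" or "top"; returns the picture (384x512x3 uint8, red, green, blue); there is no depth.
- vision.camera_info(name): a dict with "vertical_fov" (degrees; the focal length in pixels is half the picture's height over the tangent of half this angle, whatever the lens; pixels are square), "cx", "cy" (the principal point, pixels), "extrinsics" (4x4, takes a point from world to camera coordinates). Camera axes: x right, y down, z forward; pixel columns grow to the right and rows downward; lengths in m; the calibration is good to about 2 mm. A picture is of the moment at which its call begins. camera_info takes no time and is no camera call.
A pose or a line that the arm cannot do raises ctrl.MotionError and nothing moves.
- order.sign_off(): hands the job in, once; it reports no verdict.
Trained networks look in the newest picture that a camera, given by its name, has taken for a name from the list of things; names that differ only in an ending like _2 or _b are one class to them, and where a whole thing is asked for, a point or a joint stands for the part that bears it (a point fixed in the world has none). Each returns a list of dicts, best first, with "conf" (0 to 1); they miss things now and then, are a little off and sometimes report something else, mostly with a low value. They report only what shows in the picture. A call takes as long as a camera call. They do not tell look-alikes from the thing itself.
- spotter.recognise(camera, name): "rect" ([left, top, right, bottom] as shares, 0 to 1, of the picture: columns of its width, rows of its height, round what is visible of it).
- spotter.outline_of(camera, name): "mask" (384x512 bool, what is visible of it) and "rect" ([left, top, right, bottom] as shares, 0 to 1, of the picture: columns of its width, rows of its height, round what is visible of it).
The state is a dict: "clock": time; "joints": joint angles; "dq": joint speeds; "tau": joint torques, N m; "eef_pos": TCP position; "ee_rot": TCP orientation; "force": force on the tool from outside, world axes, zero at the start; "ft_torque": the same for the moment, N m; "width": finger opening in m.
Only numpy, scipy, OpenCV 4.12 (cv2) and the standard library are available. Lean on these libraries where they do the work, as an engineer would, in place of code of your own. Each camera call takes 0.05 s, during which the arm holds its last target. There are 200 camera calls.

TASK

The glass tissue grinder stands in a well of the aluminium cold block with its pestle resting at the bottom. Take the pestle by its black knob and give two full strokes, each up until the white head is close below the mouth of the glass tube and then gently back down to the bottom, moving straight along the tube so that it neither jams nor lifts the tube out of the block. Then draw the pestle up until the white head stands about half out of the mouth and finish while holding it there, still and upright and not wedged against the glass, so that it can drain; never pull it right out, and leave everything else undisturbed.

Things in the scene. Friction and masses are not known exactly. Their poses are not given: they have to be found in the camera images.
- pestle: The grinder's pestle, 212 mm long, about 110 g, loose and upright in the tube at the start, with its foot on the tube's floor. From the foot up: a white PTFE head (cylinder 22 mm across, 38 mm long, slippery), a bare steel rod 8 mm across, a black ball knob 28 mm across on top. Origin: centre of the head's flat underside; z runs up along the rod to the knob.
- pestle_knob (a point): Centre of the pestle's black ball knob, 198 mm above the underside of the head; nothing else stands near it at that height, so it can be taken from above in any direction of the fingers. The ball can swivel a little between the fingers, so the pestle hangs straight by itself if it is led along the tube's axis.
- head_top (a point): Centre of the top face of the white head, 38 mm above its underside, where the rod enters it.
- grinder_tube: The grinder's clear glass tube, about 100 g, 120 mm long, 29 mm across outside, bore 24 mm (1 mm of play all round the head), closed at the bottom by a 4 mm floor. It stands loose, upright, in one of the block's wells (1 mm or so of play) with 72 mm showing above the block. Origin: centre of its underside; z up along its axis.
- tube_rim (a point): Centre of the tube's open mouth, at the level of its rim: 120 mm above its underside, 116 mm above its inner floor. The head is flush with the mouth when the pestle is raised 78 mm from the floor, half out at 97 mm, clear out at 116 mm.
- tube_floor (a point): Centre of the tube's inner floor, 4 mm above its underside, on which the pestle's head rests at the start.
- cold_block: Bare aluminium cold block on a blue foot, 102 x 146 x 60 mm, fixed to the bench, with 2 x 3 wells, each 32 mm across and 48 mm deep, 44 mm apart. Three of the wells hold the grinder, the blue-capped and the red-capped tube; which is where varies. Origin: centre of its underside on the bench; y along its long side, z up.
- tube_blue: Clear 50 ml tube with a blue screw cap 34 mm across, 115 mm tall, loose in a well of the block (cap about 127 mm above the bench): a bystander. Origin at its foot.
- tube_red: The same with a red cap: a bystander. Origin at its foot.
- media_bottle: Clear bottle with orange cap, 86 mm across, 176 mm tall, loose on the bench: a bystander. Origin under its foot.
- amber_bottle: Amber bottle with black cap, 62 mm across, 130 mm tall, loose: a bystander. Origin under its foot.
- beaker: Empty glass beaker, 72 mm across, 95 mm tall, loose: a bystander. Origin under its foot.
- filter_flask: Conical glass side-arm flask with black stopper, 104 mm across, 172 mm tall, loose: a bystander. Origin under its foot.
- tip_box: Box of yellow pipette tips, 82 x 122 x 57 mm, loose: a bystander. Origin under its foot.
- timer: White bench timer, 62 x 74 x 16 mm, loose: a bystander. Origin under its foot.
There are look-alikes about, which are no part of the job. There is more than one size of the pestle; the one meant has the size given above.

How it is judged (in metres and radians):
On the way, in this order (a step that is already met when the one before it is completed fails the run):
1. first stroke up: the head's underside is raised at least 55 mm from the tube's floor (z of pestle in the frame of tube_floor above 0.055 m), for 0.05 s.
2. first stroke down: the head is back within 8 mm of the floor (z of pestle in the frame of tube_floor below 0.008 m), for 0.05 s.
3. second stroke up: raised at least 55 mm again (z of pestle in the frame of tube_floor above 0.055 m), for 0.05 s.
4. second stroke down: back within 8 mm of the floor (z of pestle in the frame of tube_floor below 0.008 m), for 0.05 s.
At the end, for the whole second after the job is handed in: Fingers hold the pestle still, 7 to 31 mm of its 38 mm head above the tube's rim, within 6 mm of the mouth's centre, 0.06 rad of upright and of the tube's axis, under 6 N on the glass; the tube within 4 mm of fully down in its well and 0.06 rad of upright (z of pestle in the frame of tube_rim between -0.031 and -0.007 m and horizontal distance between pestle and tube_rim below 0.006 m and angle between the z axis of pestle and the z axis of grinder_tube, either way round below 0.06 rad and angle between each of pestle, grinder_tube's own z axis and vertical below 0.06 rad and contact force between the fingers and pestle above 1 N and contact force between pestle and grinder_tube below 6 N and linear speed of pestle below 0.02 m/s and z of grinder_tube in the frame of cold_block below 0.016 m); the arm keeps its last pose, push and grip.
It fails at once if the pestle was pulled right out of the tube (z of pestle in the frame of tube_rim above 0.001 m).
It fails at once if the tube was lifted out of its well by more than 10 mm (z of grinder_tube in the frame of cold_block above 0.022 m).
It fails at once if the pestle was rammed against the glass with more than 60 N (contact force between pestle and grinder_tube above 60 N).
It fails at once if another thing was disturbed (moved by more than 20 mm) (distance of any of tube_blue, tube_red, media_bottle, amber_bottle, beaker, filter_flask, tip_box, timer from where it was at the start of the episode above 0.02 m).
It also fails if it takes over 48 s, if anything falls off the work surface, if the arm or the gripper's body presses on something with over 40 N, if the wrist force passes 120 N, or if a joint passes its speed limit or range.

## Working session

There is one attempt and no reset: what is moved stays moved. The work goes in short steps, each a Python script; the robot and the scene stay as the last script left them, time stands still between calls to the robot, and variables do not carry over. Pictures are saved under pics/ and viewed, about 8 in all and at most 12, crops included, and the job is handed in when it is done.

```bash
mkdir -p pics; ls
cat > h.py <<'E'
import numpy as np, cv2
from plant import ctrl, planner, vision, order, spotter
def cam(n):
    i=vision.camera_info(n); f=192/np.tan(np.radians(i["vertical_fov"])/2)
    return f,i["cx"],i["cy"],np.array(i["extrinsics"])
def ray(n,u,v):
    f,cx,cy,E=cam(n); d=E[:3,:3].T@np.array([(u-cx)/f,(v-cy)/f,1]); return -E[:3,:3].T@E[:3,3],d/np.linalg.norm(d)
def proj(n,p):
    f,cx,cy,E=cam(n); q=E[:3,:3]@np.array(p)+E[:3,3]; return np.array([cx+f*q[0]/q[2],cy+f*q[1]/q[2]])
def onz(n,u,v,z):
    o,d=ray(n,u,v); return o+d*(z-o[2])/d[2]
def tri(a,b):
    (o1,d1),(o2,d2)=a,b; s=np.linalg.lstsq(np.c_[d1,-d2],o2-o1,rcond=None)[0]
    p,q=o1+s[0]*d1,o2+s[1]*d2; return (p+q)/2,np.linalg.norm(p-q)
E
python3 - <<'E'
from h import *
for n in("side","top"):
    im=vision.capture(n); cv2.imwrite(f"pics/{n}0.png",cv2.resize(im[:,:,::-1],None,fx=1.5,fy=1.5))
    i=vision.camera_info(n); print(n,i["vertical_fov"],i["cx"],i["cy"],i.get("distortion"),i.keys(),ray(n,i["cx"],i["cy"]))
    for k in("pestle_knob","pestle","grinder_tube","cold_block","tube_rim"):
        for r in spotter.recognise(n,k): print(k,round(r["conf"],2),(np.array(r["rect"])*[512,384,512,384]).round(1))
E
```

```text
pics
side 55.924728347310285 258.02312010246237 189.80941556302406 None dict_keys(['vertical_fov', 'cx', 'cy', 'extrinsics']) (array([0.11339243, 0.53277577, 0.60878705]), array([ 0.54961674, -0.63587927, -0.54182931]))
pestle_knob 0.68 [210.2 191.9 220.4 249.4]
pestle_knob 0.68 [221.3 167.3 228.7 216.3]
pestle_knob 0.56 [243.6 155.8 251.7 194.4]
pestle 0.71 [241.4 156.  251.9 193.4]
pestle 0.66 [221.2 167.6 232.4 213.9]
grinder_tube 0.82 [240.1 188.1 252.7 222.2]
cold_block 0.58 [229.8 195.1 296.8 251.1]
cold_block 0.39 [262.1 187.  280.2 213.8]
tube_rim 0.77 [240.2 190.5 254.6 221.2]
top 47.39330849003113 260.800030938277 199.26978388425024 None dict_keys(['vertical_fov', 'cx', 'cy', 'extrinsics']) (array([ 0.49739171, -0.00460646,  1.35727718]), array([ 0.05133546,  0.01080539, -0.99862301]))
pestle_knob 0.53 [261.6 171.9 272.7 187. ]
pestle_knob 0.49 [228.5 168.5 241.3 185.9]
pestle 0.47 [231.6 170.4 241.6 183.3]
pestle 0.44 [358.9 229.9 394.8 259.1]
pestle 0.39 [259.7 173.8 270.8 182.7]
grinder_tube 0.7 [248.1 105.3 289.4 141.9]
grinder_tube 0.5 [257.  184.8 268.7 189.5]
cold_block 0.72 [253.9 171.  309.  212.7]
tube_rim 0.56 [261.9 171.9 272.6 186.1]
tube_rim 0.43 [125.3 170.3 159.7 206.9]
```

View pics/side0.png

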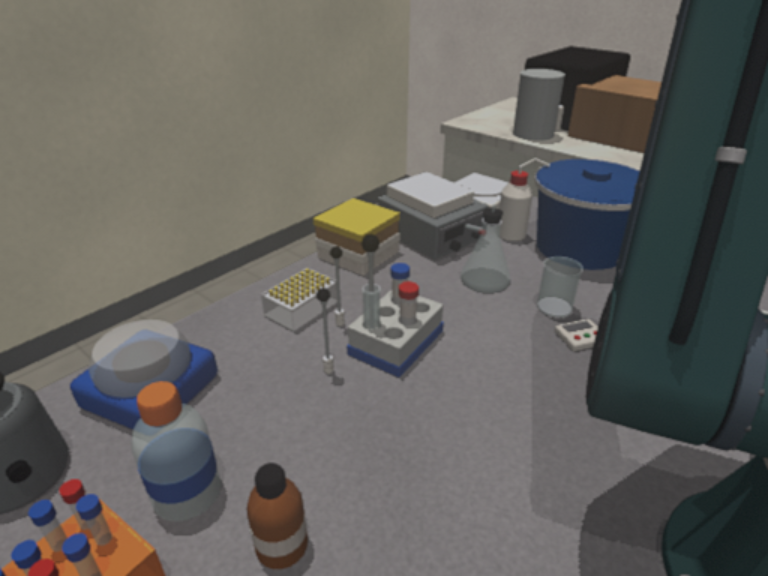

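View pics/top0.png

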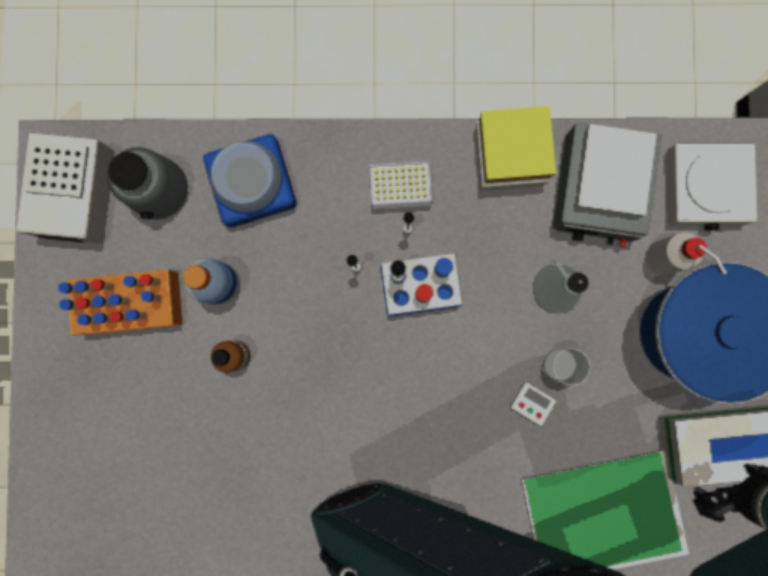

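The side view shows the grinder in the block's far-left well, with its knob at about (247,162) px and two look-alike pestles free-standing to the left. In the top view the knob is at about (265,179) px. Next I refine both by dark-blob centroid and cross-check against the expected height of 0.214 m.

```bash
cat >> h.py <<'E'
def blob(n,u,v,r=9,th=75,im=None):
    im=vision.capture(n) if im is None else im
    g=im.max(2).astype(int); m=(g<th).astype(np.uint8); _,l,s,c=cv2.connectedComponentsWithStats(m)
    b=[(np.hypot(*(c[k]-[u,v])),k) for k in range(1,len(s)) if 15<s[k][4]<400]; d,k=min(b); return c[k],s[k]
E
python3 - <<'E'
from h import *
for th in(60,75,90):
    a,sa=blob("side",247,162,th=th); b,sb=blob("top",265.3,178.7,th=th)
    print(th,a,sa,b,sb); print(tri(ray("side",*a),ray("top",*b)),onz("top",*b,.214),onz("side",*a,.214))
im=vision.capture("side")
c=im[145:270,215:305]; cv2.imwrite("pics/c1.png",cv2.resize(c[:,:,::-1],None,fx=6,fy=6,interpolation=cv2.INTER_CUBIC)[:600])
# block vertical axis check: blue/red caps
print(ctrl.observe())
E
```

```text
60 [246.59615385 161.94230769] [241 157  12  11 104] [265.    178.375] [261 174   9  10  72]
(array([ 0.61124248, -0.00312857,  0.213386  ]), np.float64(0.0003622438902821499)) [ 0.61104283 -0.0032467   0.214     ] [ 0.61062376 -0.00219783  0.214     ]
75 [246.39837398 161.59349593] [240 156  14  12 123] [264.92207792 178.54545455] [261 174   9  11  77]
(array([ 0.61095218, -0.00269362,  0.21454187]), np.float64(0.0010765638059790682)) [ 0.6105942  -0.00304214  0.214     ] [ 0.61209586 -0.00313541  0.214     ]
90 [265.93877551 183.44897959] [260 181  13   6  49] [264.96470588 178.55294118] [261 173   9  12  85]
(array([ 0.5963672 , -0.01756747,  0.15795892]), np.float64(0.04883498769989602)) [ 0.61057438 -0.00315395  0.214     ] [0.51744795 0.04029762 0.214     ]
{'clock': 0.95, 'joints': array([-7.16835893e+01,  2.05572090e+01,  8.65376611e+01, -1.58191381e-03,
        7.29103943e+01, -6.59559801e+00]), 'dq': array([-0.04620069, -0.10237201, -0.13677613, -0.04272192, -0.03555523,
        0.01910866]), 'tau': array([-1.07782915e-03, -5.27592695e+01, -2.79053324e+01, -2.69915399e-04,
        1.61297263e-03, -1.02852979e-05]), 'eef_pos': array([ 0.25270473, -0.54416416,  0.2312847 ]), 'ee_rot': array([-1.79994597e+02,  8.97354113e-04,  2.49124737e+01]), 'force': array([-0.62119246,  0.32907349,  0.40577238]), 'ft_torque': array([ 0.01367172, -0.00413701, -0.04342691]), 'width': 0.08548786300976192}
```

View pics/c1.png

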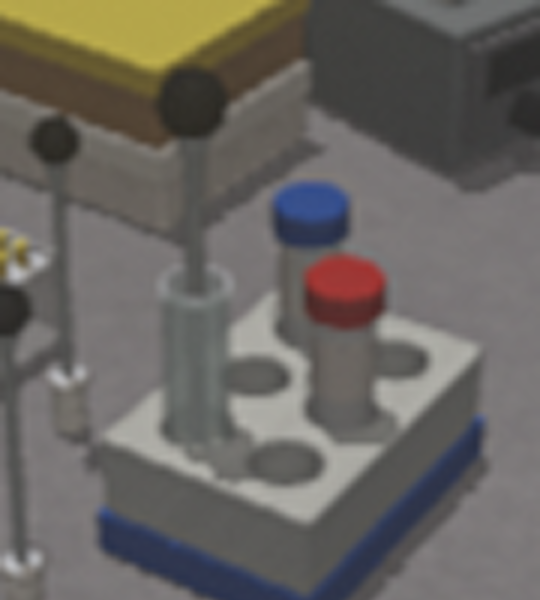

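The crop shows the knob above the tube, an open rim centred near (247.7,192.2) px, and the rod looks near vertical. Next I check the tube axis using the rim and the block geometry.

Run:
```python
from h import *
print("rim@.132",onz("side",247.7,192.2,.132))
im=vision.capture("top"); 
h=cv2.cvtColor(im,cv2.COLOR_RGB2HSV)
m=((h[:,:,2]>145)&(h[:,:,1]<40)).astype(np.uint8); w=np.zeros_like(m); w[160:220,245:320]=m[160:220,245:320]
w=cv2.morphologyEx(w,cv2.MORPH_CLOSE,np.ones((3,3)))
_,l,s,c=cv2.connectedComponentsWithStats(w); k=1+np.argmax(s[1:,4]); print(s[k],c[k])
pts=cv2.findNonZero((l==k).astype(np.uint8)); r=cv2.minAreaRect(pts); B=cv2.boxPoints(r)
P=np.array([onz("top",*b,.06) for b in B]); print(B.round(1),P.round(4),[np.linalg.norm(P[i]-P[i-1]) for i in range(4)])
C=P.mean(0); e=[P[1]-P[0],P[2]-P[1]]; e.sort(key=np.linalg.norm); e=[x/np.linalg.norm(x) for x in e]
print("yaw",np.degrees(np.arctan2(e[1][1],e[1][0])))
W=[C+a*.022*e[0]+b*.044*e[1] for a in(-1,1) for b in(-1,0,1)]
for x in W: print(x.round(4),proj("side",x).round(1))
p=[.611,-.003,.214]
for z in(.214,.132,.06): print(proj("side",[.611,-.003,z]),proj("top",[.611,-.003,z]))
c=im[155:225,240:330].copy(); c=cv2.resize(c[:,:,::-1],None,fx=8,fy=8,interpolation=cv2.INTER_CUBIC); cv2.imwrite("pics/c2.png",c)
```

```text
rim@.132 [ 0.60877705 -0.00237571  0.132     ]
[255 169  53  40 834] [281.3501199  189.08633094]
[[254.  175. ]
 [302.6 168.3]
 [307.3 202.3]
 [258.7 209. ]] [[ 0.6365  0.0298  0.06  ]
 [ 0.6564 -0.1151  0.06  ]
 [ 0.555  -0.1285  0.06  ]
 [ 0.5351  0.0158  0.06  ]] [np.float64(0.10228070742166236), np.float64(0.14625553755205867), np.float64(0.10223952183264573), np.float64(0.14565496327661642)]
yaw -82.17268956559545
[ 0.6116 -0.003   0.06  ] [247.4 215.6]
[ 0.6176 -0.0466  0.06  ] [257.  207.1]
[ 0.6236 -0.0902  0.06  ] [265.9 199.2]
[ 0.5679 -0.0088  0.06  ] [262.1 221.5]
[ 0.5739 -0.0524  0.06  ] [271.4 212.7]
[ 0.5799 -0.096   0.06  ] [280.  204.4]
[246.71149737 161.76493982] [264.90595732 178.39135545]
[247.19268165 191.76125242] [264.94796817 181.2797438 ]
[247.5765089  215.68847232] [264.98049649 183.51617664]
```

View pics/c2.png

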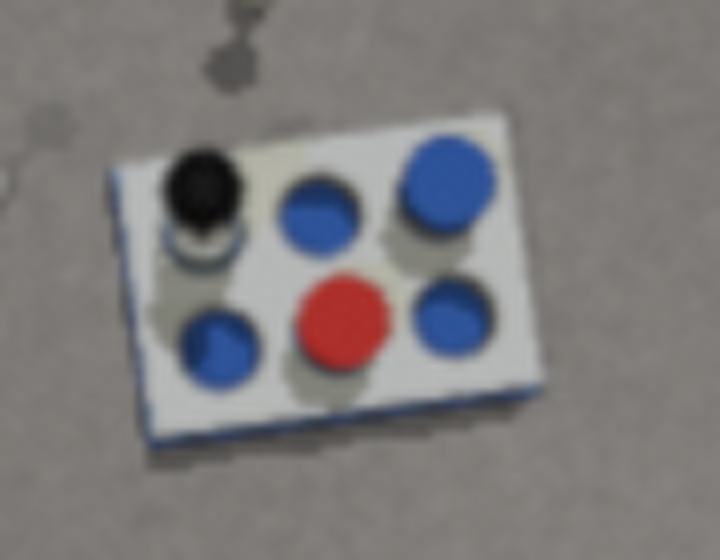

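All agree: knob (0.611,-0.003,0.214), well axis (0.6116,-0.003). Next I approach and grasp.

Run:
```python
from h import *
X,Y=.6112,-.003; R=[180,0,0]
s=ctrl.observe(); p=s["eef_pos"].copy(); p[2]=.36
print(planner.solve_ik([X,Y,.36],R),planner.solve_ik([X,Y,.30],R))
ctrl.servo_line(p,max_speed=.2)
ctrl.goto([X,Y,.36],R)
ctrl.gripper_to(.06,f_grip=30)
ctrl.servo_line([X,Y,.196],max_speed=.12,max_force=6)
s=ctrl.observe(); print(s["clock"],s["eef_pos"],s["ee_rot"],s["force"],s["width"])
im=vision.capture("side"); c=im[110:240,190:310]; cv2.imwrite("pics/c3.png",cv2.resize(c[:,:,::-1],None,fx=4.5,fy=4.5,interpolation=cv2.INTER_CUBIC))
```

```text
[-6.75380655e+00  1.66960895e+01  7.42225497e+01 -2.54444375e-14
  8.90813608e+01  8.32461934e+01] [-6.75380655e+00  1.85364291e+01  7.97052332e+01 -2.54444375e-14
  8.17583378e+01  8.32461934e+01]
6.0 [ 0.61180183 -0.00309182  0.19683171] [ 1.79988241e+02 -8.89698098e-02  2.04061226e-04] [ 0.02067519 -0.08692027  0.07983353] 0.059900544223720015
```

View pics/c3.png

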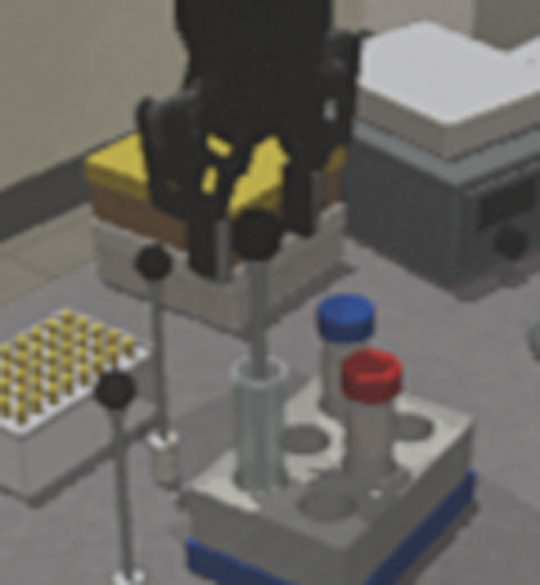

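The knob at about (258,235) in the crop sits between the open fingers and nothing was touched. I close the gripper and check.

Run:
```python
from h import *
ctrl.gripper_to(.0,f_grip=30); ctrl.pause(.3)
s=ctrl.observe(); print(s["clock"],s["eef_pos"],s["force"],s["ft_torque"],s["width"])
p=s["eef_pos"]; X,Y=.6112,-.003
print(ctrl.servo_line([X,Y,.196+.012],max_speed=.03,max_force=8)); ctrl.pause(.2)
s=ctrl.observe(); print(s["clock"],s["eef_pos"],s["force"],s["ft_torque"],s["width"])
im=vision.capture("side"); c=im[110:240,190:310]; cv2.imwrite("pics/c4.png",cv2.resize(c[:,:,::-1],None,fx=4.5,fy=4.5,interpolation=cv2.INTER_CUBIC))
```

```text
6.75 [ 0.6116247  -0.00306165  0.19648964] [-0.55746396 -0.4587821   4.97899166] [ 0.03413407 -0.00433163 -0.0197619 ] 0.026007812984572123
False
7.5 [ 0.61101346 -0.00298575  0.20774861] [ 0.36241067 -0.02352437 -0.27943986] [ 1.10183386e-02 -3.82541007e-03 -3.05564279e-05] 0.025935745601566293
```

View pics/c4.png

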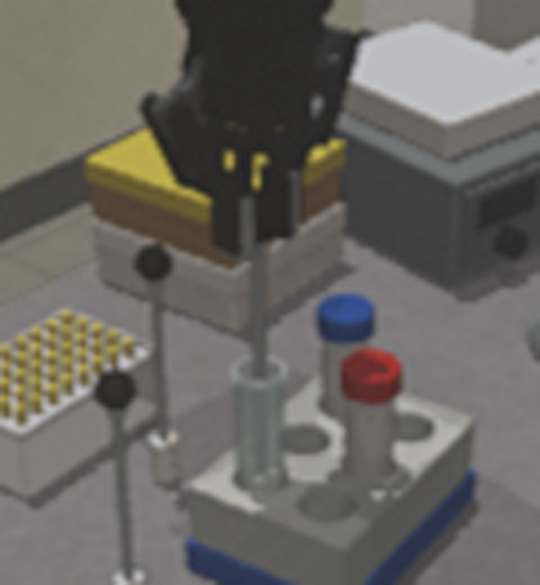

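The ball is held (width 26 mm), it lifts freely with almost no side force, and the tube stays seated. Now the first stroke.

```bash
cat > st.py <<'E'
from h import *
X,Y=.6112,-.003
def st(z,v=.05,f=8):
    hit=ctrl.servo_line([X,Y,z],max_speed=v,max_force=f); ctrl.pause(.25)
    s=ctrl.observe(); print(hit,s["clock"],s["eef_pos"].round(4),s["force"].round(2),s["ft_torque"].round(3),round(s["width"],4)); return hit
def pic(n):
    im=vision.capture("side"); c=im[110:240,190:310]; cv2.imwrite(f"pics/{n}.png",cv2.resize(c[:,:,::-1],None,fx=4.5,fy=4.5,interpolation=cv2.INTER_CUBIC))
E
python3 - <<'E'
from st import *
st(.264); pic("c5")
E
```

```text
False 9.0667 [ 0.6111 -0.003   0.2637] [-0.23 -0.4  -1.37] [-0.027  0.019 -0.01 ] 0.026
```

View pics/c5.png

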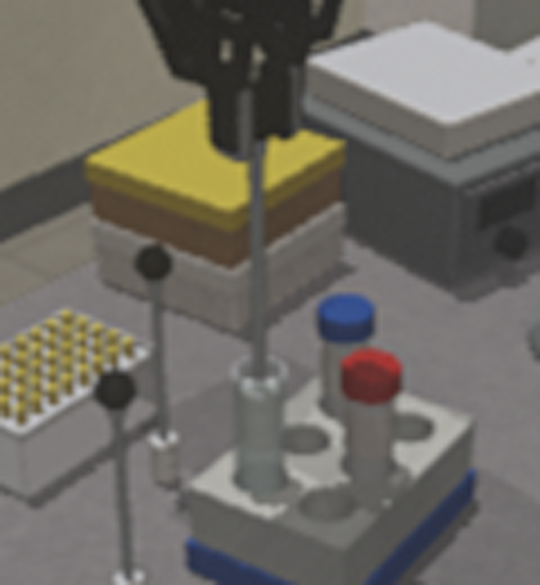

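The white head stands just below the rim (about (258,385) in the crop), the tube is still down and forces are small. I go on with the remaining strokes and the final raise.

Run:
```python
from st import *
def down():
    st(.205); st(.1975,v=.015,f=5)
def safe():
    s=ctrl.observe(); return np.abs(s["force"]).max()<12
down()
if safe():
    hit=st(.264)
    if not hit:
        down()
        if safe() and not st(.264):
            st(.293,v=.03)
pic("c6")
```

```text
False 10.7 [ 0.6113 -0.003   0.2052] [ 0.22 -0.66  0.11] [0.024 0.023 0.055] 0.0264
False 11.6 [ 0.6113 -0.003   0.1976] [ 0.15 -0.07 -2.09] [-0.002 -0.012 -0.004] 0.0258
False 13.3333 [ 0.6111 -0.003   0.2638] [-0.02  0.16 -0.68] [-0.02   0.032 -0.014] 0.0264
False 14.9167 [ 0.6113 -0.003   0.2052] [-0.79 -0.17 -0.51] [0.01  0.026 0.021] 0.026
False 15.8167 [ 0.6113 -0.003   0.1976] [ 0.24 -0.01 -0.16] [ 0.033 -0.022  0.011] 0.0259
False 17.55 [ 0.6111 -0.003   0.2638] [-0.82 -0.49 -1.67] [ 0.025 -0.002 -0.007] 0.0258
False 18.9167 [ 0.6111 -0.003   0.2928] [-0.48  0.66 -1.15] [ 0.046 -0.025  0.02 ] 0.0258
```

View pics/c6.png

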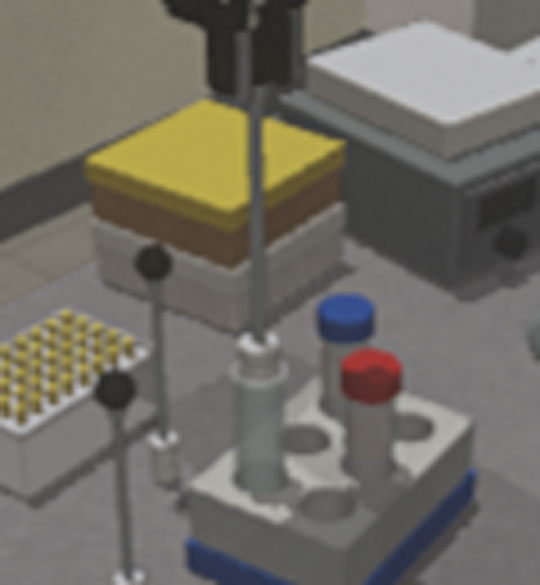

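The white head stands about half out: its top centre is at row ≈185.8 px, against 184.9 predicted for a 97 mm raise, so about 17 mm is showing. The pestle is upright, the tube is seated, and the forces are near the weight alone, so there's no grip slip. I'm handing in.

Run:
```python
from st import *
ctrl.pause(.5); s=ctrl.observe(); print(s["clock"],s["eef_pos"],s["force"],s["dq"].round(2),s["width"])
order.sign_off()
```

```text
19.4667 [ 0.61119508 -0.00299133  0.29300254] [ 0.91634376  0.17543409 -1.36967777] [ 0.02  0.08  0.   -0.01  0.05  0.  ] 0.026036631014567893
the job is handed in; nothing more can be done
```

The job is handed in: the arm gave two full strokes and is now holding the pestle with its white head about half out of the tube. No verdict is reported back, so the results below are my own checks.

- **Strokes:** I took the knob at (0.611, -0.003, 0.214). Each stroke went up about 67 mm and back to about 1 mm above the starting grasp height. No force guard tripped, and every reading after a move was about 2 N or less.
- **Final hold:** The pestle is raised about 96 mm, and in the last picture about 17–19 mm of the head shows above the rim. It looks upright, and the tube is still seated in the block.
- **Last reading:** The arm was still, the fingers were 26 mm apart on the ball, and the force was about 1.4 N down and 0.9 N sideways. That is roughly the pestle's weight. The run took 19.5 s of the 48 s allowed.
- **Disturbance:** Nothing else looked moved in the pictures I took around the block. I did not take a last picture of the whole bench, and I did not measure the contact force on the glass directly.

None of my checks failed. The one small disagreement was about 1 pixel in the head's height, roughly 2 mm.

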